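# Square a wax tissue block into the alignment station and hold it

## Task

Clear the alignment station by nesting the yellow wax pot that stands on it inside its twin on the bench. Then set the wax block with the pink cassette flat on the station's plate and press it into the corner, its long side against the longer red sprung stop and the end opposite its label against the shorter one, so that the block itself pushes both stops in well past half of their 8 mm travel; leave the other things on the bench where they are. Finish while still holding the block there, with both stops pressed in: do not let go.

Things in the scene. Friction and masses are not known exactly. Their poses are not given: they have to be found in the camera images.
- station: Fixed aluminium plate 170 (x) x 150 (y) x 15 mm; origin: centre of its underside, plate top at z = 15 mm. Two red sprung stops form a corner towards its +x, +y; -x and -y sides are open. Grey housings behind the stops fill x 73-85 and y 63-75 mm. Stops and housings rise 12 mm above the plate: fingers holding the block 14 mm or more above the plate pass over them.
- end_stop: The shorter red stop, 36 mm wide, 8 mm thick, faces the station's -x and slides to its +x on a spring. Origin: middle of its contact face at plate-top height: in the station's frame (55, 22, 15) mm released, x = 63 mm pressed right in. The spring takes 2 N to start, 8 N right in.
- side_stop: The longer red stop, 50 mm wide, 8 mm thick, faces the station's -y and slides to its +y on a like spring. Origin: middle of its contact face at plate-top height: in the station's frame (20, 45, 15) mm released, y = 53 mm pressed right in.
- block: Loose wax block to press, about 0.14 kg: pink cassette 70 x 50 x 16 mm under a pale wax slab 52 (x) x 42 x 24 mm, whose top is 40 mm above the underside and whose centre is 4 mm to +x of the origin. Origin: centre of the underside, x along the length. The -x end shows a 13 mm ledge with a white barcode label: the label end. Starts flat on the bench.
- block_label (a point): Point on the pink block's label end: middle of the cassette's end face, 35 mm from the block's origin along -x, 8 mm up.
- pot_a: Yellow pot, empty, loose, standing on the station's plate where the block has to go. Open cone 75 mm tall, outer diameter 42 mm at the foot, 66 mm at the rim, wall 2.5 mm, inner floor 28 mm above the foot. Origin: centre of the foot's underside. Nested, its foot rests on the twin's inner floor and its top 28 mm stay visible.
- pot_b: The twin yellow pot, same shape and size, empty, standing upright on the bench. Origin: centre of the foot's underside.
- blue_block: Bystander, loose: another wax block of the same shape, with a blue cassette; to be left alone. Origin: centre of the underside.
- jar: Bystander, loose: amber jar with a white cap, 52 mm diameter, 78 mm tall. Origin: centre of the underside.
- slide_rack: Bystander, loose: light blue slide rack, 90 x 120 x 61 mm, left of the station. Origin: centre of the underside.
- slide_box: Bystander, loose: white box 90 x 75 x 45 mm, at the far right. Origin: centre of the underside.
- brush: Bystander, loose: brush 170 mm long lying left of the station. Origin: at its middle.

How it is judged:
By the outcome, as a careful person would: the job done as asked, in the order asked, and still so for the second after the job is handed in, while the arm keeps its last pose, push and grip.
It also fails if it takes over 53 s, if anything falls off the work surface, if the arm or the gripper's body presses on something with over 40 N, if the wrist force passes 120 N, or if a joint passes its speed limit or range.

## Robot

A 6-joint arm with a two-finger parallel gripper is mounted at the origin on the work surface. World frame = base frame: x ahead of the robot, y to its left, z up, the work surface at z = 0. Lengths are in m, angles in rad, forces in N, time in s.
With the tool pointing down it reaches from about 0.3 to 0.875 m from the base axis. Payload 6.4 kg.
Tool frame: the origin (TCP) lies at the very end of the fingers, on their centre line; the grasp point (between the pads) lies 19 mm behind it; z points along the fingers, y is the line along which they close (so a half turn about z gives the same grasp; the last joint's range is limited). The gripper opens to 85 mm and grips with 20 to 120 N. Pads are 22 mm wide; open, the fingers measure 114 mm over their backs; the gripper's body (76 mm by 85 mm) begins 54 mm behind the grasp point. The pads swing forward as they close: fully open they stand 13 mm farther back than shut.
Start: joints at [0.918, 0.181, 1.607, -0, 1.354, -0.206], TCP at [0.248, 0.519, 0.231] pointing down, gripper open.
Joint ranges: [-2.99, 2.99], [-0.89, 2.07], [0.3, 2.58], [-1.14, 4.28], [0, 2.63], [-3.12, 3.12]. Speed limits (rad/s): [2.57, 2.57, 3.01, 3.14, 3.14, 3.14].

## Interface

Orientations are given as a unit quaternion [w, x, y, z].
In Python, from bench import ctrl gives the robot as it stands.
- The arm moves only by the tool jog_arm, never from a script. Its argument "series" is a list that holds one entry, the list of rows, each a list of 7 numbers: the shift along the tool's x, y, z in mm, then the turn, a rotation vector about the tool's x, y, z in rad, then the finger opening in mm, from 0 to 85.4. In form: [[[tx, ty, tz, rx, ry, rz, gripper], ...]]. A call has exactly 10 rows; each row shifts and turns the commanded pose from where the row before left it, along the tool's axes as they then stand; what a row does not reach is not made up. A row lasts 1/10 s, in which the tool goes at most 50 mm and 8.59 degrees, less where a joint would pass 70% of its speed; a pose out of reach is approached as far as the arm can. A call with a gripper value outside its range is refused whole. The fingers move at their own pace and stop on an object; the grip force is fixed at half the most. Time passes only in rows, so rows that do not move let the fingers close, or fill a call up. It gives the time, the measured TCP pose, the force, the opening and the grip force at its end, in the units of the state.
- ctrl.get_obs(): the state, without advancing time (a new reading comes with each control period).
- ctrl.camera(name): name is "scene" or "top" or "wrist"; returns a dict with "frame" (420x560x3 uint8, blue, green, red), "z_map" (420x560 float32, m along the optical axis (not along the pixel's ray), 0 where there is no reading), "fx", "fy", "cx", "cy" (pixels), "xyz" and "rotation" of the camera in the world. Camera axes: x right, y down, z forward; pixel columns grow to the right and rows downward; lengths in m; the calibration is good to about 2 mm. A picture is of the moment at which its call begins.
- ctrl.hand_in(): hands the job in; it is judged then, once.
The state is a dict: "time_s": time; "q": joint angles; "dq": joint speeds; "joint_efforts": joint torques, N m; "eef_pos": TCP position; "eef_rot": TCP orientation; "wrist_force": force on the tool from outside, world axes, zero at the start; "torque": the same for the moment, N m; "opening": opening from 0.0 (shut) to 1.0 (fully open); "grasp_force": force on a finger pad.
Only numpy, scipy, OpenCV 4.12 (cv2) and the standard library are available. Lean on these libraries where they do the work, as an engineer would, in place of code of your own. Each camera call takes 0.05 s, during which the arm holds its last target. There are 200 camera calls.

## Working session

There is one attempt and no reset: what is moved stays moved. The work goes in short steps, Python scripts to look and compute and a tool call to move; the robot and the scene stay as the last step left them, time stands still between calls to the robot, and variables do not carry over. Pictures are saved under pics/ and viewed, at most 10 in all, crops included, and the job is handed in when it is done.

Besides the shell and the picture viewer there is one more tool, called after ">>>" as name([rows], argument=value, ...), one row to a line, values as JSON. jog_arm: Moves the arm, as the interface text tells. Its arguments: {"type":"object","properties":{"series":{"type":"array"}},"required":["series"]}

```bash
mkdir -p pics; ls; cat > h.py <<'E'
import numpy as np, cv2
from bench import ctrl
def cam(n):
    c=ctrl.camera(n); c['hsv']=cv2.cvtColor(c['frame'],cv2.COLOR_BGR2HSV); return c
def R(c):
    r=np.array(c['rotation'],float)
    if r.shape==(3,3): return r
    from scipy.spatial.transform import Rotation as Q
    return Q.from_quat(np.r_[r[1:],r[0]]).as_matrix()
def ray(c,u,v,z):
    d=R(c)@np.array([(u-c['cx'])/c['fx'],(v-c['cy'])/c['fy'],1.]); p=np.array(c['xyz']); return p+d*(z-p[2])/d[2]
def cloud(c):
    v,u=np.mgrid[:420,:560]; Z=c['z_map']
    P=np.stack([(u-c['cx'])/c['fx']*Z,(v-c['cy'])/c['fy']*Z,Z],-1)
    return P@R(c).T+np.array(c['xyz'])
E
python3 - <<'E'
from h import *
a=cam('scene');b=cam('top')
for n,c in(('scene',a),('top',b)):
    cv2.imwrite(f'pics/{n}0.png',c['frame']); print(n,c['xyz'],c['rotation'],c['fx'],c['cx'],c['cy'],(c['z_map']>0).mean())
print(ctrl.get_obs())
E
```

```text
pics
scene [ 1.01134639 -0.6731692   0.58668586] [-0.46589325  0.85007892  0.21183549 -0.12423783] 446.9199169740615 279.88484854337406 211.1387244545135 0.9953741496598639
top [0.33229067 0.09363941 1.25215479] [-0.06920681  0.70954685 -0.69784641  0.06902222] 461.18560408917284 284.316203856883 212.7029630935398 0.9961224489795918
{'time_s': 0.1, 'q': array([ 9.17687382e-01,  1.81475638e-01,  1.60786634e+00,  3.45583337e-05,
        1.35378222e+00, -2.06298730e-01]), 'dq': array([ 0.0020652 , -0.00126031, -0.00146779, -0.00010858,  0.00043631,
        0.0007542 ]), 'joint_efforts': array([ 6.99022730e-04, -4.45876229e+01, -3.52241063e+01, -2.77851959e-04,
        4.12868714e-03, -6.15962790e-05]), 'eef_pos': array([0.24813531, 0.51818491, 0.23048937]), 'eef_rot': array([-3.34360323e-04,  2.21554963e-01,  9.75147585e-01, -6.89129221e-04]), 'wrist_force': array([0.06807641, 0.1601642 , 0.79452309]), 'torque': array([0.03303815, 0.05562726, 0.02402354]), 'grasp_force': 0.0, 'opening': 0.9949054266846141}
```

View pics/scene0.png

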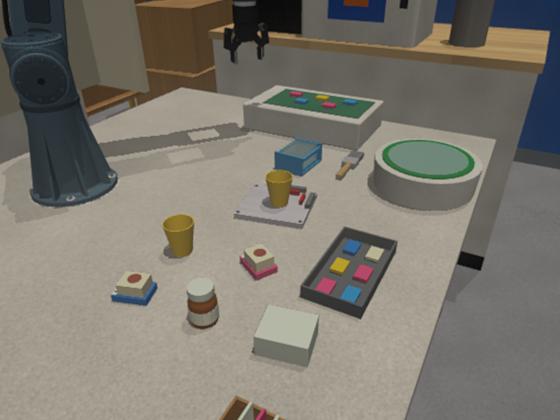

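View pics/top0.png

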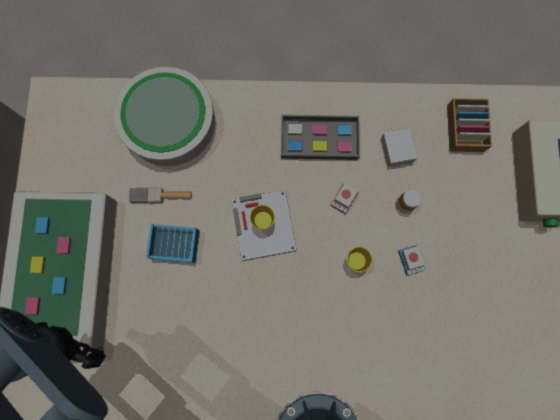

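The scene view shows pot_a on the station (279,190), the twin at (180,236) and the pink block at (258,262). In the top view these are pot_a (262,217), the twin (359,260), the pink block (345,198), the end stop (252,205) and the side stop (243,218). Top-view image up is +x and image left is +y.

```bash
cat >> h.py <<'E'
RNG={'yellow':((20,150,60),(34,255,255)),'pink':((160,110,70),(176,255,255)),'red':((0,150,90),(6,255,255))}
def blobs(c,k,roi=None,amin=15):
    m=cv2.inRange(c['hsv'],*RNG[k])
    if roi: z=np.zeros_like(m); x0,y0,x1,y1=roi; z[y0:y1,x0:x1]=255; m&=z
    n,l,s,ce=cv2.connectedComponentsWithStats(m)
    return [(s[i],ce[i],(l==i)) for i in range(1,n) if s[i][4]>=amin]
E
python3 - <<'E'
from h import *
np.set_printoptions(precision=4,suppress=True)
rois={'top':(220,170,440,290),'scene':(100,160,325,300)}
for n in rois:
    c=cam(n); W=cloud(c)
    for k in RNG:
        for s,ce,m in blobs(c,k,rois[n]):
            w=W[m]; print(n,k,s,ce.round(1),'lo',np.percentile(w,2,0),'med',np.median(w,0),'hi',np.percentile(w,98,0))
t=cam('top')
a=cv2.resize(t['frame'][180:270,220:310],(400,400),interpolation=2); b=cv2.resize(t['frame'][170:260,310:400],(400,400),interpolation=2)
cv2.imwrite('pics/crop1.png',np.hstack([a,b]))
W=cloud(t)
print('bench',np.median(W[270:300,240:330,2]))
E
```

```text
top yellow [251 205  23  24 382] [261.7 216.3] lo [0.5262 0.128  0.0388] med [0.5601 0.1553 0.0464] hi [0.5806 0.1811 0.0899]
top yellow [348 247  23  25 442] [359. 259.] lo [ 0.4212 -0.1254  0.0227] med [ 0.4529 -0.1034  0.0309] hi [ 0.4774 -0.0736  0.0752]
top red [246 203  12   4  28] [251.4 204.4] lo [0.5921 0.1707 0.0204] med [0.5974 0.1855 0.026 ] hi [0.6014 0.2005 0.0318]
top red [242 212   5  17  30] [243.9 219.8] lo [0.5317 0.1998 0.0225] med [0.5551 0.2047 0.0253] hi [0.5749 0.2105 0.029 ]
scene yellow [266 171  26  36 690] [278.7 186.5] lo [0.5236 0.1194 0.0206] med [0.5585 0.1376 0.0688] hi [0.5822 0.1812 0.0879]
scene yellow [163 215  31  41 931] [179.1 233.3] lo [ 0.4211 -0.1305  0.0063] med [ 0.4573 -0.1067  0.0533] hi [ 0.4816 -0.0698  0.0733]
scene pink [240 257  37  23 244] [258.9 270.1] lo [ 0.59   -0.1076  0.0018] med [ 0.6455 -0.09    0.0118] hi [ 0.6649 -0.0669  0.0158]
scene pink [316 277   9  15  83] [321.1 285.3] lo [ 0.7612 -0.0891  0.0105] med [ 0.7669 -0.0767  0.0121] hi [ 0.7785 -0.0558  0.0151]
scene red [290 190   9   4  33] [294.1 191.5] lo [0.5585 0.1989 0.017 ] med [0.5686 0.2044 0.024 ] hi [0.5794 0.2154 0.0264]
scene red [300 194   5  10  24] [301.8 197.9] lo [0.595  0.166  0.0202] med [0.601  0.1839 0.0242] hi [0.605  0.2006 0.0264]
bench -0.0005450061900716952
```

View pics/crop1.png

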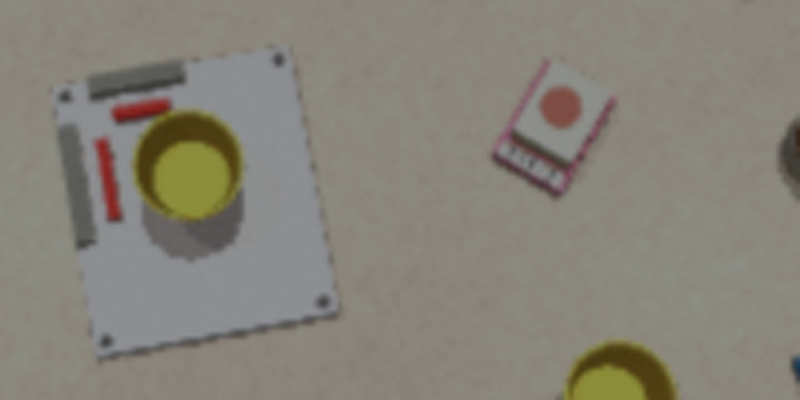

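The crop shows the plate turned about +10° from world, with the pot clear of both stops. The pink block is yawed about −30°, label at its lower-left end (530,165).

```bash
cat >> h.py <<'E'
from scipy.spatial.transform import Rotation as Rt
def togo(x,y,z):
    o=ctrl.get_obs(); q=o['eef_rot']; M=Rt.from_quat([*q[1:],q[0]]).as_matrix()
    return (M.T@(np.array([x,y,z])-o['eef_pos'])*1000).round(1), np.degrees(np.arctan2(M[1,1],M[0,1])).round(2)
def tri(c1,p1,c2,p2):
    A=[];b=[]
    for c,p in((c1,p1),(c2,p2)):
        d=R(c)@np.array([(p[0]-c['cx'])/c['fx'],(p[1]-c['cy'])/c['fy'],1.]); d/=np.linalg.norm(d); I=np.eye(3)-np.outer(d,d); A.append(I); b.append(I@np.array(c['xyz']))
    return np.linalg.solve(sum(A),sum(b))
E
python3 - <<'E'
from h import *
np.set_printoptions(precision=4,suppress=True)
t=cam('top');s=cam('scene')
ws=cloud(s)
pot={}
for nm,roi,rois,z in(('a',(240,195,285,240),(255,160,300,215),.09),('b',(340,240,380,280),(150,205,205,265),.075)):
    m=max(blobs(t,'yellow',roi),key=lambda b:b[0][4])[2].astype(np.uint8)
    cn=max(cv2.findContours(m,0,1)[0],key=len); e=cv2.fitEllipse(cv2.convexHull(cn)); 
    p=ray(t,*e[0],z)
    # scene: rim opening points by depth at rim height
    m2=max(blobs(s,'yellow',rois),key=lambda b:b[0][4])[2]; mm=m2&(ws[...,2]>z-.006); pts=np.argwhere(mm)[:,::-1].astype(np.float32)
    e2=cv2.fitEllipse(cv2.convexHull(pts))
    print(nm,e,p,'scene',e2,ray(s,*e2[0],z),'tri',tri(t,e[0],s,e2[0]))
    print('togo',togo(p[0],p[1],z-.022), togo(p[0],p[1],z+.09))
C=np.array([[52,85],[290,45],[340,315],[100,358]])/4.444+[220,180]
K=[ray(t,u-.5,v-.5,.015) for u,v in C]; print('corners',K,'centre',np.mean(K,0))
d=K[0]-K[3]; d2=K[1]-K[2]; print(np.degrees(np.arctan2(d[1],d[0])),np.degrees(np.arctan2(d2[1],d2[0])),np.linalg.norm(d),np.linalg.norm(K[0]-K[1]))
E
```

```text
a ((261.6762390136719, 216.6211395263672), (22.67087173461914, 23.582494735717773), 153.2205810546875) [0.5516 0.1537 0.09  ] scene ((279.90167236328125, 179.26136779785156), (19.766408920288086, 27.502721786499023), 108.319091796875) [0.5657 0.136  0.09  ] tri [0.5545 0.1548 0.0781]
togo (array([-431. , -197.9,  163.1]), np.float64(64.4)) (array([-431. , -197.9,   51.1]), np.float64(64.4))
b ((359.031494140625, 259.0975646972656), (23.09978675842285, 23.850358963012695), 155.33868408203125) [ 0.4483 -0.0967  0.075 ] scene ((181.26072692871094, 229.5599365234375), (29.561384201049805, 37.067848205566406), 124.70654296875) [ 0.4764 -0.1181  0.075 ] tri [ 0.4526 -0.0979  0.0545]
togo (array([-446.1, -468.4,  178.2]), np.float64(64.4)) (array([-446.1, -468.5,   66.2]), np.float64(64.4))
corners [array([0.6147, 0.2428, 0.015 ]), array([0.6427, 0.0959, 0.015 ]), array([0.4748, 0.0628, 0.015 ]), array([0.4464, 0.2073, 0.015 ])] centre [0.5446 0.1522 0.015 ]
11.913374263910345 11.130654621298048 0.1719892713071184 0.14953550367561097
```

>>> jog_arm([
  [[-43,-20,2,0,0,0,85],[-43,-20,2,0,0,0,85],[-43,-20,2,0,0,0,85],[-43,-20,2,0,0,0,85],[-43,-20,2,0,0,0,85],[-43,-20,2,0,0,0,85],[-43,-20,2,0,0,0,85],[-43,-20,2,0,0,0,85],[-43,-20,2,0,0,0,85],[-43,-18,2,0,0,0,85]],
])

```text
time_s: 1.35
eef_pos: [0.5517, 0.1524, 0.2114]
eef_rot: [0.0, 0.222, 0.975, 0.0]
wrist_force: [0.1, 0.1, 0.3]
opening: 0.992
grasp_force: 0.0
```

```bash
python3 - <<'E'
from h import *
np.set_printoptions(precision=4,suppress=True)
o=ctrl.get_obs();print(o['time_s'],o['eef_pos'],o['eef_rot'],np.abs(o['dq']).max())
w=cam('wrist');cv2.imwrite('pics/w1.png',w['frame']);print(w['xyz'],R(w),w['fx'])
W=cloud(w)
for s,ce,m in blobs(w,'yellow',None,200):
    p=W[m]; r=p[p[:,2]>np.percentile(p[:,2],99)-.004]; (cx,cy),rad=cv2.minEnclosingCircle(r[:,:2].astype(np.float32)); print(s,ce,cx,cy,rad,np.percentile(p[:,2],99))
E
```

```text
1.35 [0.5517 0.1524 0.2114] [0.0002 0.2217 0.9751 0.0001] 0.6759828987194725
[0.4796 0.1873 0.3538] [[ 0.4319  0.8565  0.2826]
 [ 0.9019 -0.4106 -0.1342]
 [ 0.001   0.3128 -0.9498]] 313.2167439932996
[ 246  166   72   68 3381] [280.8234 202.0944] 0.5311887860298157 0.16371050477027893 0.056804109364748 0.09060209469672205
[   0  182   33   62 1551] [ 13.1876 214.7995] 0.478665828704834 0.03624919429421425 0.1511448323726654 0.07558869666944976
```

View pics/w1.png

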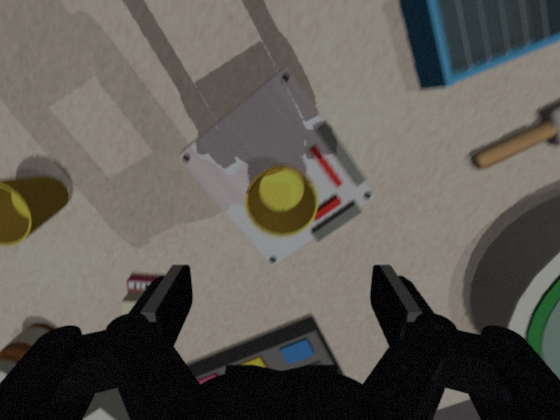

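The wrist view shows pot_a centred between the fingertips' line at (281,202), stops at (325,165) and (327,208), and all four plate screws: (286,77), (185,157), (273,259), (367,195).

```bash
cat >> h.py <<'E'
from scipy.optimize import least_squares
def rim(c,roi,z,r=.033):
    m=max(blobs(c,'yellow',roi),key=lambda b:b[0][4])[2].astype(np.uint8)
    cn=max(cv2.findContours(m,0,1)[0],key=len)[:,0]
    P=np.array([ray(c,u,v,z)[:2] for u,v in cn])
    f=least_squares(lambda p:np.hypot(*(P-p).T)-r,P.mean(0),loss='soft_l1',f_scale=.001)
    g=least_squares(lambda p:np.hypot(*(P-p[:2]).T)-p[2],[*f.x,r],loss='soft_l1',f_scale=.001)
    return f.x,g.x
E
python3 - <<'E'
from h import *
np.set_printoptions(precision=4,suppress=True)
w=cam('wrist');t=cam('top');o=ctrl.get_obs();print(o['time_s'],o['eef_pos'],np.abs(o['dq']).max())
print('a w',rim(w,(230,150,330,250),.09),'b top',rim(t,(335,240,385,285),.075), 'a top',rim(t,(235,190,285,240),.09))
p=rim(w,(230,150,330,250),.09)[0]
print(togo(*p,.068))
# two-view rim height: same centre via wrist/top for a few z
for z in(.06,.075,.09,.105): print(z,(rim(w,(230,150,330,250),z)[1]),(rim(t,(235,190,285,240),z)[1]))
# station screws (wrist)
g=cv2.cvtColor(w['frame'],6)
S=[(286,77),(185,157),(273,259),(367,195)]; K=[]
for u,v in S:
    a=255-g[v-7:v+8,u-7:u+8].astype(float); a=np.clip(a-np.percentile(a,85),0,None); yy,xx=np.mgrid[v-7:v+8,u-7:u+8]; q=((a*xx).sum()/a.sum(),(a*yy).sum()/a.sum()); K.append(ray(w,*q,.015)); print(np.round(q,1),K[-1])
K=np.array(K); print('ctr',K.mean(0)); 
for i in range(4): d=K[(i+1)%4]-K[i]; print(np.linalg.norm(d),np.degrees(np.arctan2(d[1],d[0])))
for s,ce,m in blobs(w,'red',(290,130,370,240)): print('red',ce,ray(w,*ce,.027))
E
```

```text
1.5 [0.552  0.1518 0.2109] 0.05750431185535995
a w (array([0.5536, 0.1535]), array([0.5535, 0.1536, 0.0316])) b top (array([ 0.4487, -0.1   ]), array([ 0.4486, -0.0969,  0.0289])) a top (array([0.5384, 0.1557]), array([0.5454, 0.1536, 0.0257]))
(array([ -0.8,   2.2, 142.9]), np.float64(64.15))
0.06 [0.5614 0.1503 0.0352] [0.5509 0.1552 0.0263]
0.075 [0.5574 0.1519 0.0334] [0.5481 0.1544 0.026 ]
0.09 [0.5535 0.1536 0.0316] [0.5454 0.1536 0.0257]
0.105 [0.5495 0.1552 0.0298] [0.5426 0.1529 0.0253]
[288.9  70.5] [0.4609 0.202  0.015 ]
[189. 151.] [0.4862 0.0711 0.015 ]
[276.2 253.1] [0.6365 0.102  0.015 ]
[369.1 190.5] [0.6119 0.2299 0.015 ]
ctr [0.5489 0.1513 0.015 ]
0.13331619628826805 -79.03698790552382
0.15344930301181928 11.604615956378145
0.13025100723332353 100.91184176812094
0.15356191528069624 -169.5395523216131
red [336.5536 165.6726] [0.567 0.207 0.027]
red [332.1641 199.6154] [0.5995 0.1883 0.027 ]
```

>>> jog_arm([
  [[-0.8,2,18,0,0,0,85],[0,0,20,0,0,0,85],[0,0,20,0,0,0,85],[0,0,20,0,0,0,85],[0,0,20,0,0,0,85],[0,0,20,0,0,0,85],[0,0,15,0,0,0,85],[0,0,10,0,0,0,85],[0,0,0,0,0,0,85],[0,0,0,0,0,0,40]],
])

```text
time_s: 2.5
eef_pos: [0.5525, 0.156, 0.0688]
eef_rot: [0.0, 0.221, 0.975, 0.0]
wrist_force: [0.3, -0.0, -0.2]
opening: 0.85
grasp_force: 0.0
```

>>> jog_arm([
  [[0,0,0,0,0,0,40],[0,0,0,0,0,0,40],[0,0,0,0,0,0,40],[0,0,0,0,0,0,40],[0,0,0,0,0,0,40],[0,0,0,0,0,0,40],[0,0,0,0,0,0,40],[0,0,0,0,0,0,40],[0,0,-10,0,0,0,40],[0,0,-10,0,0,0,40]],
])

```text
time_s: 3.5
eef_pos: [0.5526, 0.1557, 0.0895]
eef_rot: [0.0, 0.222, 0.975, 0.0]
wrist_force: [0.5, -0.2, -0.4]
opening: 0.739
grasp_force: 65.4
```

>>> jog_arm([
  [[0,0,-25,0,0,0,40],[0,0,-30,0,0,0,40],[0,-15,-25,0,0,0,40],[-2,-35,0,0,0,0,40],[-2,-40,0,0,0,0,40],[-3,-45,0,0,0,0,40],[-3,-45,0,0,0,0,40],[-3,-43,0,0,0,0,40],[-2,-35,0,0,0,0,40],[0,-15,0,0,0,0,40]],
])

```text
time_s: 4.5
eef_pos: [0.4473, -0.0996, 0.1697]
eef_rot: [0.001, 0.223, 0.975, -0.001]
wrist_force: [0.2, 0.6, -1.4]
opening: 0.732
grasp_force: 65.6
```

```bash
python3 - <<'E'
from h import *
np.set_printoptions(precision=4,suppress=True)
o=ctrl.get_obs();print(o['time_s'],o['eef_pos'],o['opening'],o['grasp_force'],o['wrist_force'])
w=cam('wrist');t=cam('top');s=cam('scene')
S=cv2.resize(s['frame'][140:290,110:310],(533,400)); 
cv2.imwrite('pics/p2.png',np.vstack([np.hstack([w['frame'][:, 100:420][::1]*1,np.zeros((420,480,3),np.uint8)])]) if 0 else np.hstack([cv2.resize(w['frame'],(400,300)),S[50:350,50:450]]))
for s_,ce,m in blobs(w,'yellow',None,100): print('w',s_,ce)
for s_,ce,m in blobs(s,'yellow',(100,120,325,300),100): print('s',s_,ce)
E
```

```text
4.5 [ 0.4473 -0.0996  0.1697] 0.7321721788688026 65.61311983008636 [ 0.217   0.6398 -1.3698]
w [  210   169   142   182 17748] [281.0164 269.8651]
s [ 154  167   32   44 1082] [170.3226 186.8327]
s [163 215  31  41 954] [179.2652 233.3774]
```

View pics/p2.png

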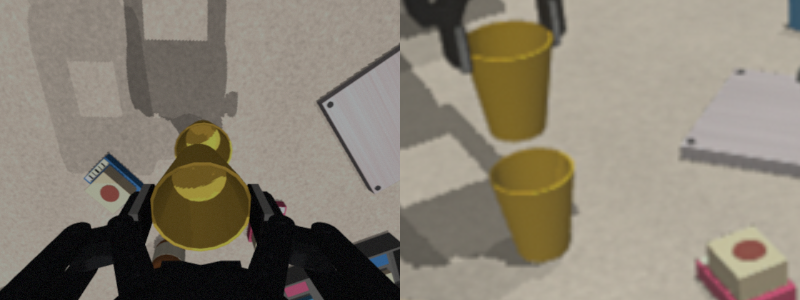

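Left: the wrist view shows the held rim centred at about (281,285) in full-frame pixels, with pot_b just ahead (284,205). Right: the scene view shows the held pot upright above pot_b.

```bash
cat > m.py <<'E'
from h import *
np.set_printoptions(precision=4,suppress=True)
o=ctrl.get_obs(); w=cam('wrist'); s=cam('scene'); W=cloud(w); t=cam('top')
def cf(P,r,c0):
    return least_squares(lambda p:np.hypot(*(P-p).T)-r,c0,loss='soft_l1',f_scale=.001)
m=max(blobs(w,'yellow',None,100),key=lambda b:b[0][4])[2]
zr=np.percentile(W[m][:,2],99); print('held rim z',zr,o['eef_pos'])
def arc(mask,z,r,c0,top):
    cn=max(cv2.findContours(mask.astype(np.uint8),0,1)[0],key=len)[:,0]
    cn=cn[(cn[:,1]<top)]
    P=np.array([ray(w,u,v,z)[:2] for u,v in cn]); f=cf(P,r,c0); return f.x,np.sqrt((f.fun**2).mean()),len(P)
held=m&(W[...,2]>o['eef_pos'][2]-.062)
low=m&(W[...,2]<.082)
for nm,mk,z in(('held',held,zr),('b',low,.075)):
    v=np.where(mk)[0]; top=v.min()+ (60 if nm=='held' else 26); print(nm,v.min(),v.max(),arc(mk,z,.033,[o['eef_pos'][0],o['eef_pos'][1]],top))
for roi in((140,150,200,212),(150,213,205,265)):
    b=blobs(s,'yellow',roi,100)[0][2]; wid=[(np.where(r)[0].min()+np.where(r)[0].max())/2 for r in b if r.sum()>20]; 
    wd=b.sum(1); i=np.argmax(wd); print('scene widest row',i,np.where(b[i])[0][[0,-1]])
E
python3 m.py
```

```text
held rim z 0.1905885094900239 [ 0.448  -0.0979  0.1694]
held 172 350 (array([ 0.441 , -0.0962]), np.float64(0.0027170605107039616), 89)
b 169 348 (array([ 0.4517, -0.0978]), np.float64(0.0011589534204331498), 78)
scene widest row 172 [155 186]
scene widest row 221 [164 193]
```

```bash
cat >> m.py <<'E'
print('----')
k=(m&(W[...,2]>zr-.007)).astype(np.uint8); k=cv2.morphologyEx(k,cv2.MORPH_OPEN,np.ones((2,2)))
pts=W[k>0]; pts=pts[np.hypot(*(pts[:,:2]-o['eef_pos'][:2]).T)<.045]
g=least_squares(lambda p:np.hypot(*(pts[:,:2]-p[:2]).T)-p[2],[*o['eef_pos'][:2],.032],loss='soft_l1',f_scale=.001); print('held rim circ',g.x,len(pts))
# rim plane tilt
A=np.c_[pts[:,:2]-g.x[:2],np.ones(len(pts))]; print('plane',np.linalg.lstsq(A,pts[:,2],rcond=None)[0])
Wt=W[...,:]; kb=m&(abs(W[...,2]-.0735)<.004); pb=W[kb]; 
for P,nm in((pb,'b wrist'),):
  P=P[np.hypot(*(P[:,:2]-[.4505,-.098]).T)<.045]
  g2=least_squares(lambda p:np.hypot(*(P[:,:2]-p[:2]).T)-.032,[.4505,-.098],loss='soft_l1',f_scale=.001); print(nm,g2.x,len(P),P.mean(0))
E
python3 m.py | sed -n '/----/,$p'
```

```text
----
held rim circ [ 0.4498 -0.0962  0.0308] 3470
plane [0.0171 0.0097 0.186 ]
b wrist [ 0.4518 -0.0982] 475 [ 0.4394 -0.0886  0.0741]
```

>>> jog_arm([
  [[-2.5,-0.8,10,0,0,0,40],[0,0,12,0,0,0,40],[0,0,12,0,0,0,40],[0,0,12,0,0,0,40],[0,0,10,0,0,0,40],[0,0,8,0,0,0,40],[0,0,7,0,0,0,40],[0,0,6,0,0,0,40],[0,0,4,0,0,0,40],[0,0,2,0,0,0,40]],
])

```text
time_s: 5.95
eef_pos: [0.45, -0.0987, 0.0852]
eef_rot: [0.0, 0.222, 0.975, 0.0]
wrist_force: [0.4, 1.3, 1.5]
opening: 0.736
grasp_force: 65.9
```

>>> jog_arm([
  [[0,0,0.5,0,0,0,40],[0,0,0.5,0,0,0,40],[0,0,0.5,0,0,0,40],[0,0,0,0,0,0,40],[0,0,0,0,0,0,66],[0,0,0,0,0,0,72],[0,0,0,0,0,0,85],[0,0,0,0,0,0,85],[0,0,0,0,0,0,85],[0,0,0,0,0,0,85]],
])

```text
time_s: 6.95
eef_pos: [0.4497, -0.0989, 0.0837]
eef_rot: [-0.0, 0.222, 0.975, -0.0]
wrist_force: [-0.2, 0.5, 1.1]
opening: 0.997
grasp_force: 0.0
```

>>> jog_arm([
  [[0,0,-5,0,0,0,85],[0,0,-15,0,0,0,85],[0,0,-20,0,0,0,85],[0,0,-30,0,0,0,85],[0,0,-30,0,0,0,85],[-45,0,-5,0,0,0,85],[-30,0,0,0,0,0,85],[0,0,0,0,0,0,85],[0,0,0,0,0,0,85],[0,0,0,0,0,0,85]],
])

```text
time_s: 7.95
eef_pos: [0.5164, -0.1306, 0.1883]
eef_rot: [-0.001, 0.221, 0.975, 0.0]
wrist_force: [0.4, -0.4, 0.7]
opening: 0.996
grasp_force: 0.0
```

```bash
python3 - <<'E'
from h import *
np.set_printoptions(precision=4,suppress=True)
o=ctrl.get_obs();print(o['time_s'],o['eef_pos'])
w=cam('wrist');s=cam('scene');t=cam('top')
W=cloud(s)
for s_,ce,m in blobs(s,'yellow',(100,120,325,300),100): print('s',s_,ce,np.percentile(W[m][:,2],[1,99]))
a=cv2.resize(s['frame'][180:290,120:320],(545,300)); cv2.imwrite('pics/p3.png',np.hstack([a[:,:400],cv2.resize(w['frame'],(400,300))]))
E
```

```text
7.95 [ 0.5164 -0.1306  0.1883]
s [ 160  204   33   53 1278] [177.8192 227.6839] [0.0048 0.1016]
```

View pics/p3.png

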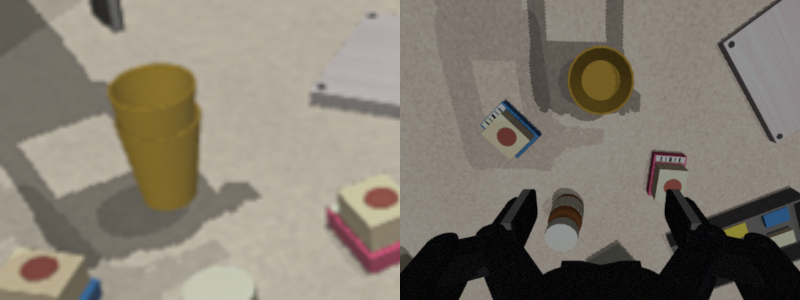

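The pots are nested (rim at 0.102 m) and upright. The pink block is at full-frame (655,185)/400-scale right of centre, label towards the top of the wrist image. Now move over it.

>>> jog_arm([
  [[-15,15,0,0,0,0,85],[-20,20,0,0,0,0,85],[-20,20,0,0,0,0,85],[-20,20,0,0,0,0,85],[-13,15,0,0,0,0,85],[0,0,0,0,0,0,85],[0,0,0,0,0,0,85],[0,0,0,0,0,0,85],[0,0,0,0,0,0,85],[0,0,0,0,0,0,85]],
])

```text
time_s: 9.1
eef_pos: [0.6351, -0.0885, 0.1891]
eef_rot: [0.0, 0.222, 0.975, -0.0]
wrist_force: [1.1, -0.4, -0.1]
opening: 0.998
grasp_force: 0.0
```

```bash
cat > b.py <<'E'
from h import *
np.set_printoptions(precision=4,suppress=True)
o=ctrl.get_obs(); w=cam('wrist'); W=cloud(w); print(o['time_s'],o['eef_pos'],np.abs(o['dq']).max())
cv2.imwrite('pics/w4.png',w['frame'])
near=np.hypot(W[...,0]-.635,W[...,1]+.087)<.06
for nm,lo,hi,z in(('wax',.034,.046,.04),('all',.008,.046,None)):
    k=(near&(W[...,2]>lo)&(W[...,2]<hi)).astype(np.uint8); k=cv2.morphologyEx(k,cv2.MORPH_OPEN,np.ones((3,3)))
    P=W[k>0]; print(nm,len(P),np.median(P[:,2]))
    if z: # contour rays on wax top
        cn=max(cv2.findContours(k,0,1)[0],key=len)[:,0]; P=np.array([ray(w,u,v,z) for u,v in cn])
    (c,sz,a)=cv2.minAreaRect((P[:,:2]*1000).astype(np.float32)); print('  rect',c,sz,a)
k=near&(W[...,2]>.012)&(W[...,2]<.02); P=W[k]; print('ledge',len(P),P.mean(0))
E
python3 b.py
```

```text
9.1 [ 0.6351 -0.0885  0.1891] 0.0067624222592726066
wax 2367 0.03982711742507539
  rect (627.56787109375, -70.58221435546875) (41.77455520629883, 52.2380485534668) 60.129337310791016
all 3398 0.03944461558459145
  rect (624.2523193359375, -68.57550048828125) (49.929481506347656, 69.44618225097656) 60.0894775390625
ledge 930 [ 0.6055 -0.0626  0.016 ]
```

View pics/w4.png

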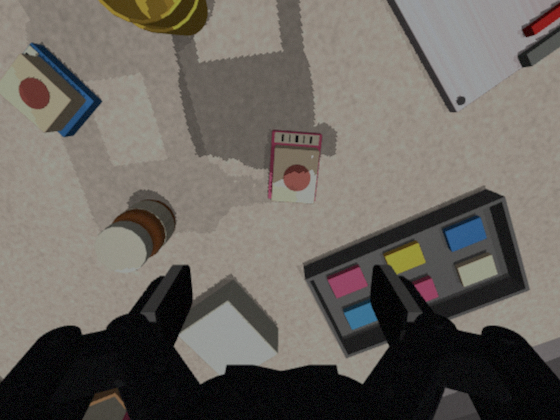

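The wrist view shows the pink block at (295,165) with its label end up. Its fit is clean: 49.9 × 69.4 mm, centre (0.624, −0.069), yaw −29.9°, wax top at z = 0.040. There's nothing in the way of the fingers.

>>> jog_arm([
  [[17.5,13,10,0,0,0,85],[0,0,20,0,0,0.073,85],[0,0,25,0,0,0,85],[0,0,25,0,0,0,85],[0,0,25,0,0,0,85],[0,0,20,0,0,0,85],[0,0,20,0,0,0,85],[0,0,15,0,0,0,85],[0,0,8,0,0,0,85],[0,0,0,0,0,0,85]],
])

```text
time_s: 10.15
eef_pos: [0.6246, -0.0686, 0.0197]
eef_rot: [-0.001, 0.257, 0.966, 0.0]
wrist_force: [-0.6, -0.6, -0.5]
opening: 0.995
grasp_force: 0.0
```

```bash
python3 - <<'E'
from h import *
print(togo(.6252,-.0691,.0175), ctrl.get_obs()['wrist_force'])
E
```

```text
(array([-0.7, -0.1,  2.2]), np.float64(60.21)) [-0.58899136 -0.56367771 -0.5042588 ]
```

>>> jog_arm([
  [[0,0,2,0,0,0,85],[0,0,0,0,0,0,20],[0,0,0,0,0,0,20],[0,0,0,0,0,0,20],[0,0,0,0,0,0,20],[0,0,0,0,0,0,20],[0,0,0,0,0,0,20],[0,0,0,0,0,0,20],[0,0,0,0,0,0,20],[0,0,0,0,0,0,20]],
])

```text
time_s: 11.15
eef_pos: [0.6263, -0.069, 0.0198]
eef_rot: [0.001, 0.257, 0.966, -0.0]
wrist_force: [-0.8, 1.0, 5.9]
opening: 0.478
grasp_force: 63.5
```

>>> jog_arm([
  [[0,0,-5,0,0,0,20],[0,0,-15,0,0,0,20],[0,0,-20,0,0,0,20],[0,0,-20,0,0,-0.1,20],[0,0,-10,0,0,-0.14,20],[0,0,0,0,0,-0.14,20],[0,0,0,0,0,-0.14,20],[0,0,0,0,0,-0.14,20],[0,0,0,0,0,-0.06,20],[0,0,0,0,0,0,20]],
])

```text
time_s: 12.15
eef_pos: [0.6254, -0.0687, 0.0894]
eef_rot: [0.0, -0.1, 0.995, -0.0]
wrist_force: [-0.0, -0.0, -2.1]
opening: 0.477
grasp_force: 62.7
```

```bash
cat > st.py <<'E'
from h import *
np.set_printoptions(precision=4,suppress=True)
from scipy.spatial import cKDTree
import sys
o=ctrl.get_obs(); print(o['time_s'],o['eef_pos'],togo(0,0,0)[1],o['opening'],o['grasp_force'],o['wrist_force'])
for n in sys.argv[1:]:
    c=cam(n); cv2.imwrite(f'pics/st_{n}.png',c['frame']); W=cloud(c)
    k=((W[...,2]>.008)&(W[...,2]<.022)&(np.hypot(W[...,0]-.547,W[...,1]-.152)<.125)).astype(np.uint8)
    l=cv2.connectedComponents(k)[1]; cnt=np.bincount(l.ravel()); cnt[0]=0; k=(l==cnt.argmax()).astype(np.uint8)
    cn=max(cv2.findContours(k,0,1)[0],key=len)[:,0]; P=np.array([ray(c,u,v,.015)[:2] for u,v in cn])
    r=cv2.minAreaRect((P*1000).astype(np.float32)); print(n,'rect',r,k.sum(),'z',np.median(W[k>0][:,2]))
    # robust rectangle 170x150 fit
    def f(p):
        co,si=np.cos(p[2]),np.sin(p[2]); d=P-p[:2]; x=d@[co,si]; y=d@[-si,co]
        qx,qy=abs(x)-.085,abs(y)-.075
        return np.where((qx>0)&(qy>0),np.hypot(qx,qy),np.maximum(qx,qy))
    g=least_squares(f,[.547,.152,np.radians(11)],loss='soft_l1',f_scale=.001); print('  fit',g.x,np.degrees(g.x[2]),np.sqrt(np.median(g.fun**2)))
    for s,ce,m in blobs(c,'red'):
        p=ray(c,*ce,.027)
        if abs(p[0]-.58)<.06 and abs(p[1]-.2)<.06: print('  red',ce,p[:2],'stn',(Rt.from_euler('z',-g.x[2]).as_matrix()@(p-[*g.x[:2],0]))[:2]*1000)
E
python3 st.py top scene
```

```text
12.15 [ 0.6254 -0.0687  0.0894] 101.5 0.4767617071431998 62.70771503448486 [-0.0169 -0.0096 -2.0775]
top rect ((544.7352905273438, 152.6871337890625), (170.412841796875, 149.49203491210938), 11.383055686950684) 3095 z 0.014483736839248751
  fit [0.5445 0.1521 0.197 ] 11.289885684666288 0.0019158033842867905
  red [251.28 204.56] [0.5963 0.1861] stn [57.4932 23.2413]
  red [243.8966 219.7241] [0.5541 0.2048] stn [19.7586 49.7974]
scene rect ((574.10791015625, 151.2249755859375), (121.18775177001953, 160.8715362548828), 13.319212913513184) 1293 z 0.01288095783217591
  fit [0.547  0.1432 0.2157] 12.356078058327125 0.0033532085913961784
  red [289.625  190.8056] [0.5602 0.1958] stn [24.1219 48.5645]
  red [301.8462 198.1154] [0.6034 0.1774] stn [62.4229 21.3255]
```

>>> jog_arm([
  [[1,15,0,0,0,0,20],[2,28,0,0,0,0,20],[3,35,0,0,0,0,20],[3,35,0,0,0,0,20],[3,35,0,0,0,0,20],[3,35,0,0,0,0,20],[3,30,0,0,0,0,20],[2,20,0,0,0,0,20],[1,10,0,0,0,0,20],[0,0,0,0,0,0,20]],
])

```text
time_s: 13.25
eef_pos: [0.5557, 0.1667, 0.0888]
eef_rot: [-0.0, -0.101, 0.995, 0.0]
wrist_force: [0.4, -0.3, -1.1]
opening: 0.48
grasp_force: 62.7
```

```bash
cat >> st.py <<'E'
for n in ('wrist',):
    c=cam(n); cv2.imwrite('pics/w5.png',c['frame']); W=cloud(c)
    for s,ce,m in blobs(c,'red',None,10)+blobs(c,'pink',None,30): p=ray(c,*ce,.027); print(ce,s,p[:2],np.median(W[m],0))
    k=((abs(W[...,2]-o['eef_pos'][2]-.0202)<.005)&(np.hypot(W[...,0]-o['eef_pos'][0],W[...,1]-o['eef_pos'][1])<.06)).astype(np.uint8)
    P=W[k>0]; print('wax top',len(P),P.mean(0) if len(P) else 0, cv2.minAreaRect((P[:,:2]*1000).astype(np.float32)))
E
python3 st.py wrist
```

```text
13.25 [0.5557 0.1667 0.0888] 101.57 0.4795675730307166 62.69351005554199 [ 0.38   -0.2819 -1.1357]
wrist rect ((545.959228515625, 153.59939575195312), (168.95530700683594, 151.4100341796875), 11.564780235290527) 32120 z 0.014789215951801452
  fit [0.5467 0.1516 0.1856] 10.634070161808731 0.001985058908486631
  red [334.6658 227.2839] [0.5513 0.2046] stn [14.2855 51.3066]
[335.5912 227.3788] [330 201  13  56 499] [0.5518 0.2042] [0.5514 0.2042 0.0268]
[281.9271 206.9901] [ 231  191  102   51 1508] [0.5446 0.1642] [0.5248 0.1599 0.0843]
[  1.   396.02] [  0 386   5  19  50] [ 0.7605 -0.0377] [ 0.7795 -0.0502  0.0134]
wax top 10101 [0.5558 0.1656 0.109 ] ((558.6795654296875, 166.49534606933594), (52.84747314453125, 68.1778564453125), 12.578168869018555)
```

View pics/w5.png

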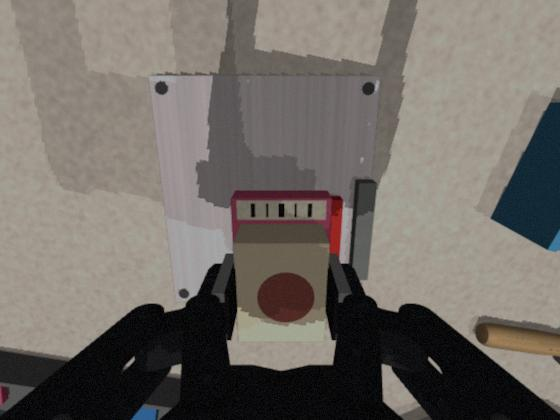

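The wrist view shows the block level, square to the plate, with its label end (282,210) away from the end stop and its right side short of the red side stop (335,227). Lowering.

>>> jog_arm([
  [[0,0,8,0,0,0,20],[0,0,10,0,0,0,20],[0,0,10,0,0,0,20],[0,0,8,0,0,0,20],[0,0,6,0,0,0,20],[0,0,4,0,0,0,20],[0,0,3,0,0,0,20],[0,0,2,0,0,0,20],[0,0,1,0,0,0,20],[0,0,0,0,0,0,20]],
])

```text
time_s: 14.35
eef_pos: [0.5567, 0.1652, 0.0369]
eef_rot: [0.0, -0.1, 0.995, -0.0]
wrist_force: [-0.1, -0.3, -1.8]
opening: 0.48
grasp_force: 62.7
```

>>> jog_arm([
  [[0,0,0.5,0,0,0,20],[0,0,0.5,0,0,0,20],[0,0,0.5,0,0,0,20],[0,0,0.5,0,0,0,20],[0,0,0,0,0,0,20],[0,0,0,0,0,0,20],[0,0,0,0,0,0,20],[0,0,0,0,0,0,20],[0,0,0,0,0,0,20],[0,0,0,0,0,0,20]],
])

```text
time_s: 15.35
eef_pos: [0.5566, 0.1652, 0.0348]
eef_rot: [0.0, -0.1, 0.995, -0.0]
wrist_force: [0.5, 0.4, -1.1]
opening: 0.475
grasp_force: 62.8
```

>>> jog_arm([
  [[0,0,0.4,0,0,0,20],[0,0,0.3,0,0,0,20],[0,0,0,0,0,0,20],[0,1,0,0,0,0,20],[0,2,0,0,0,0,20],[0,2,0,0,0,0,20],[0,1,0,0,0,0,20],[0,1,0,0,0,0,20],[0,0,0,0,0,0,20],[0,0,0,0,0,0,20]],
])

```text
time_s: 16.35
eef_pos: [0.5562, 0.172, 0.0348]
eef_rot: [0.001, -0.1, 0.995, -0.0]
wrist_force: [0.7, -3.8, 5.3]
opening: 0.477
grasp_force: 63.6
```

>>> jog_arm([
  [[0,1,0,0,0,0,20],[0,1,0,0,0,0,20],[0,1,0,0,0,0,20],[0,1,0,0,0,0,20],[0,1,0,0,0,0,20],[0,0,0,0,0,0,20],[-2,0,0,0,0,0,20],[-2,0,0,0,0,0,20],[-2,0,0,0,0,0,20],[0,0,0,0,0,0,20]],
])

```text
time_s: 17.35
eef_pos: [0.5586, 0.1776, 0.0348]
eef_rot: [-0.002, -0.1, 0.995, -0.001]
wrist_force: [-8.6, -6.5, 15.6]
opening: 0.477
grasp_force: 64.8
```

```bash
python3 st.py top 2>&1 | grep -v pink; python3 - <<'E'
from h import *
s=cam('scene'); print([(b[0],b[1].round(1)) for b in blobs(s,'red',(270,170,325,215),5)])
E
```

```text
17.35 [0.5586 0.1776 0.0348] 101.5 0.47740065801752546 64.80481266975403 [-8.6104 -6.494  15.6001]
top rect ((555.3759155273438, 97.12728118896484), (172.36679077148438, 45.26795196533203), 7.398841381072998) 820 z 0.014466550408576695
  fit [0.5455 0.1557 0.199 ] 11.401221537102002 0.002231916603575579
[281.5079 206.4531] [ 231  191  101   51 1589] [0.5291 0.1721] [0.5267 0.1717 0.0302]
wax top 10101 [0.5582 0.1776 0.055 ] ((561.093505859375, 178.14480590820312), (52.31562805175781, 67.92333984375), 11.6028470993042)
[(array([299, 194,   6,  10,  29], dtype=int32), array([301.7, 198.1]))]
```

>>> jog_arm([
  [[0,0,-0.3,0,0,0,20],[0,0,-0.3,0,0,0,20],[0,0,0,0,0,0,20],[0,0,0,0,0,0,20],[0,0,0,0,0,0,20],[0,0,0,0,0,0,20],[0,0,0,0,0,0,20],[0,0,0,0,0,0,20],[0,0,0,0,0,0,20],[0,0,0,0,0,0,20]],
])

```text
time_s: 18.5
eef_pos: [0.5586, 0.1776, 0.0348]
eef_rot: [-0.002, -0.1, 0.995, -0.001]
wrist_force: [-8.0, -6.3, 10.6]
opening: 0.477
grasp_force: 64.1
```

>>> jog_arm([
  [[0,0,-0.3,0,0,0,20],[0,0,-0.3,0,0,0,20],[0,0,-0.3,0,0,0,20],[0,0,0,0,0,0,20],[-1,0,0,0,0,0,20],[-1,0,0,0,0,0,20],[0,0,0,0,0,0,20],[0,0,0,0,0,0,20],[0,0,0,0,0,0,20],[0,0,0,0,0,0,20]],
])

```text
time_s: 19.5
eef_pos: [0.5605, 0.1781, 0.0349]
eef_rot: [-0.002, -0.1, 0.995, -0.0]
wrist_force: [-4.0, -4.8, 4.5]
opening: 0.48
grasp_force: 63.3
```

```bash
python3 - <<'E'
from h import *
s=cam('scene'); w=cam('wrist'); print([(b[0],b[1].round(1)) for b in blobs(s,'red',(270,170,325,215),5)], ctrl.get_obs()['torque'])
cv2.imwrite('pics/p6.png',np.hstack([cv2.resize(s['frame'][160:220,235:325],(450,300),interpolation=2),cv2.resize(w['frame'][150:420,150:420],(300,300))]))
E
```

```text
[(array([299, 194,   6,  10,  31], dtype=int32), array([301.6, 198. ]))] [-0.82038916  0.55826796  0.04995419]
```

View pics/p6.png

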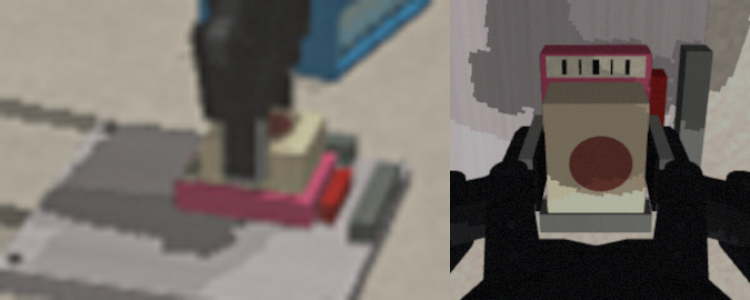

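Left: the block is flat on the plate (side at (250,200)) with its end just short of the red end stop (335,195). Right: its side touches the side stop (657,95). The earlier resistance was only plate friction from too much down force. Pushing on with light down force.

>>> jog_arm([
  [[-1,0,0,0,0,0,20],[-1,0,0,0,0,0,20],[-1,0,-0.2,0,0,0,20],[-1,0,0,0,0,0,20],[0,1,0,0,0,0,20],[0,1,0,0,0,0,20],[0,1,0,0,0,0,20],[0,0,0,0,0,0,20],[0,0,0,0,0,0,20],[0,0,0,0,0,0,20]],
])

```text
time_s: 20.6
eef_pos: [0.5635, 0.1805, 0.0349]
eef_rot: [-0.002, -0.1, 0.995, -0.001]
wrist_force: [-5.0, -10.2, 3.7]
opening: 0.477
grasp_force: 63.5
```

```bash
cat > f.py <<'E'
from h import *
np.set_printoptions(precision=2,suppress=True)
o=ctrl.get_obs(); Rz=Rt.from_euler('z',-11.4,degrees=True).as_matrix()
s=cam('scene'); w=cam('wrist'); W=cloud(w)
print('tcp stn',Rz@(o['eef_pos']-[.5453,.1525,0])*1000,'F stn',Rz@o['wrist_force'],'yaw',togo(0,0,0)[1])
print('scene',[(b[0][:4],b[1].round(2)) for b in blobs(s,'red',(270,170,325,215),5)])
for b in blobs(w,'red',(325,150,400,330),10):
    v=np.where(b[2])[0]; u=np.where(b[2])[1]; print('wrist side stop u',np.percentile(u,[5,95]), [ (Rz@(ray(w,q,np.median(v),.027)-[.5453,.1525,0])*1000)[1] for q in (u.min()-.5,u.max()+.5)],b[0])
for b in blobs(w,'pink',(200,150,350,330),100): print('pink right',b[0], (Rz@(ray(w,b[0][0]+b[0][2]-.5,b[0][1]+20,.031)-[.5453,.1525,0])*1000)[1])
E
python3 f.py
```

```text
tcp stn [23.38 23.89 34.92] F stn [-6.94 -8.98  3.73] yaw 101.48
scene [(array([300, 194,   5,  10], dtype=int32), array([302.  , 198.39]))]
wrist side stop u [332.   341.05] [np.float64(49.937414984285965), np.float64(55.54530421660675)] [332 212  11   6  40]
pink right [ 231  191  101   51 1595] 49.17802320955379
```

>>> jog_arm([
  [[-1,0,0,0,0,0,20],[-1,0,0,0,0,0,20],[-1,0,0,0,0,0,20],[-1,0,0,0,0,0,20],[-1,1,0,0,0,0,20],[0,1,0,0,0,0,20],[0,1,0,0,0,0,20],[0,0,0,0,0,0,20],[0,0,0,0,0,0,20],[0,0,0,0,0,0,20]],
])

```text
time_s: 21.7
eef_pos: [0.5667, 0.1832, 0.035]
eef_rot: [-0.004, -0.1, 0.995, -0.002]
wrist_force: [-9.6, -15.6, 10.2]
opening: 0.475
grasp_force: 64.3
```

```bash
python3 f.py
```

```text
tcp stn [27.08 25.82 35.05] F stn [-12.54 -13.35  10.22] yaw 101.49
scene [(array([301, 194,   6,  10], dtype=int32), array([303.34, 198.69]))]
wrist side stop u [332. 344.] [np.float64(51.72642555985216), np.float64(58.83747340615001)] [332 206  14  13 127]
pink right [ 231  191  101   51 1593] 51.08552675256909
```

>>> jog_arm([
  [[0,0,-0.3,0,0,0,20],[0,0,-0.3,0,0,0,20],[-1,0,0,0,0,0,20],[-1,0,0,0,0,0,20],[0,1,0,0,0,0,20],[-1,0,0,0,0,0,20],[0,0,0,0,0,0,20],[0,0,0,0,0,0,20],[0,0,0,0,0,0,20],[0,0,0,0,0,0,20]],
])

```text
time_s: 22.8
eef_pos: [0.568, 0.1845, 0.0352]
eef_rot: [-0.006, -0.1, 0.995, -0.002]
wrist_force: [-13.9, -16.3, 11.7]
opening: 0.475
grasp_force: 64.5
```

```bash
python3 f.py
```

```text
tcp stn [28.61 26.89 35.16] F stn [-16.87 -13.24  11.69] yaw 101.5
scene [(array([302, 194,   5,  10], dtype=int32), array([303.93, 198.53]))]
wrist side stop u [332. 344.] [np.float64(52.83148282259854), np.float64(59.94503976030344)] [332 203  14  17 164]
pink right [ 231  191  101   50 1607] 52.217866573504686
```

>>> jog_arm([
  [[0,0,-0.2,-0.001,-0.004,0,20],[0,0,0,-0.001,-0.004,0,20],[0,0,0,0,-0.004,0,20],[0,0,0,0,0,0,20],[0,0,0,0,0,0,20],[0,0,0,0,0,0,20],[0,0,0,0,0,0,20],[0,0,0,0,0,0,20],[0,0,0,0,0,0,20],[0,0,0,0,0,0,20]],
])

```text
time_s: 23.9
eef_pos: [0.5682, 0.1848, 0.0348]
eef_rot: [0.001, -0.1, 0.995, -0.001]
wrist_force: [-11.5, -15.2, 7.4]
opening: 0.474
grasp_force: 63.9
```

```bash
cat >> f.py <<'E'
def proj(c,X):
    p=R(c).T@(X-np.array(c['xyz'])); return np.array([c['fx']*p[0]/p[2]+c['cx'],c['fy']*p[1]/p[2]+c['cy']])
for x in(59,67): print('expect px',x,proj(s,Rz.T@np.array([x/1000,.022,.024])+[.5453,.1525,0]))
k=(abs(W[...,2]-.055)<.006)&(np.hypot(W[...,0]-o['eef_pos'][0],W[...,1]-o['eef_pos'][1])<.05)&(w['hsv'][...,2]>60)
P=W[k]@Rz.T; k2=np.abs(P-np.median(P,0)).max(1)<.02; P=P[k2]; print('wax plane slope x,y',np.linalg.lstsq(np.c_[P[:,:2]-P[:,:2].mean(0),np.ones(len(P))],P[:,2],rcond=None)[0]*1000)
E
python3 f.py
```

```text
tcp stn [28.84 27.14 34.84] F stn [-14.31 -12.63   7.45] yaw 101.49
scene [(array([302, 194,   5,  10], dtype=int32), array([304.04, 198.7 ]))]
wrist side stop u [332. 344.] [np.float64(52.95826082089738), np.float64(60.04096015717855)] [332 202  14  15 159]
pink right [ 231  191  102   51 1617] 52.855971505294065
expect px 59 [301.63 197.2 ]
expect px 67 [304.77 197.64]
wax plane slope x,y [ 6.01  0.87 55.12]
```

>>> jog_arm([
  [[-0.5,0,0,0,-0.001,0,20],[-0.5,0,0,0,-0.001,0,20],[0,0,0,0,0,0,20],[0,0,0,0,0,0,20],[0,0,0,0,0,0,20],[0,0,0,0,0,0,20],[0,0,0,0,0,0,20],[0,0,0,0,0,0,20],[0,0,0,0,0,0,20],[0,0,0,0,0,0,20]],
])

```text
time_s: 25.0
eef_pos: [0.5684, 0.1849, 0.0348]
eef_rot: [0.001, -0.1, 0.995, -0.001]
wrist_force: [-13.9, -17.2, 11.5]
opening: 0.476
grasp_force: 64.3
```

```bash
python3 f.py; python3 - <<'E'
from h import *
s=cam('scene'); w=cam('wrist')
cv2.imwrite('pics/p7.png',np.hstack([cv2.resize(s['frame'][160:280,145:325],(450,300),interpolation=2),cv2.resize(w['frame'][150:420,150:420],(300,300))]))
E
```

```text
tcp stn [29.06 27.18 34.83] F stn [-17.06 -14.11  11.47] yaw 101.51
scene [(array([302, 194,   6,  10], dtype=int32), array([304.14, 198.61]))]
wrist side stop u [332. 345.] [np.float64(52.959133847436824), np.float64(60.03235206770482)] [332 202  14  14 155]
pink right [ 231  191  101   51 1614] 52.39118532780742
expect px 59 [301.63 197.2 ]
expect px 67 [304.77 197.64]
wax plane slope x,y [ 6.53  1.02 55.11]
```

View pics/p7.png

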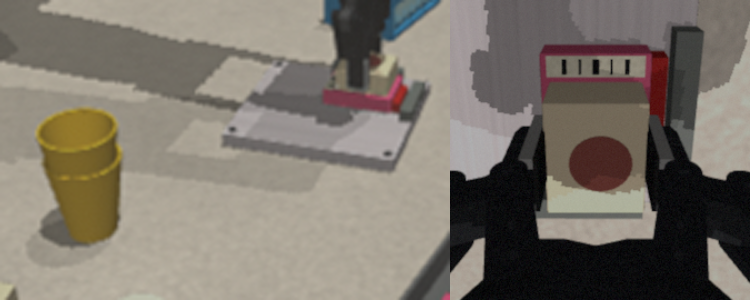

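The picture shows the pots still nested (80,175). The block is flat in the corner and still gripped, with the end stop (400,97) and side stop (658,85) pushed close to their housings. Both stops are in by about 6–7 mm, so I'm handing in.

```bash
python3 -c "
from bench import ctrl
print(ctrl.hand_in())"
```

```text
the job is handed in; nothing more can be done
None
```

I nested the station's yellow pot in its twin, then set the pink block flat on the plate and pressed it into the corner. I handed the job in at about 25 s with the block still gripped, the end stop in by about 6 mm and the side stop by about 7 mm (camera estimates); no verdict came back.

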